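# Open the latched test-weight case

### The job

Open the grey test-weight case in front of the monitor. Press both steel latch buttons on its front ledge down together, one under each fingertip, and keep them down until the lid has sprung up; then let go of them and push the lid on over until it leans back at its stop and stays wide open by itself. Pick nothing up: the case, its weights and the other things on the table stay where they are.

Things in the scene. Friction and masses are not known exactly. Their poses are not given: they have to be found in the camera images.
- weight_case: Grey test-weight case, shut at the start, 170 mm deep (x), 210 wide (y), 80 high, loose on rubber feet, 2 to 3 kg. Origin: centre of its underside; x points from front (latch side, facing the robot) to back (hinges), y to its left, z up. Its front 52 mm is a fixed ledge, 58 mm high, with the latches; behind that lies the lid. A folded black handle stands 12 mm out from the front face.
- button_left: Left latch button (case y = +33 mm): ribbed steel cap, 22 mm (x) by 32 mm (y). Origin: middle of its top, 69 mm above the table, 11 mm above the ledge, 30 mm in front of the lid's edge; a bolt guide 10 mm high stands 20 to 29 mm behind it. Sprung, 8 mm straight down to its stop (2.6 N at first, 5.6 N at the stop); its bolt is free of the lid from 4.5 mm down. Let go, it springs back up.
- button_right: Right latch button (case y = -33 mm), the same as the left; the centres of the two caps are 66 mm apart. A bolt let go while the lid is down catches the lid again, so that one button alone opens nothing.
- lid (a joint): Lid angle about the hinge at the back, rad: 0 shut, 1.8 at its stop, leaning back past upright (1.57). With both bolts drawn back two sprung arms raise it in 1 to 2 s to 0.95, no further; from there it must be pushed. Let go short of upright it sinks back to 0.95; past upright it falls open to the stop and stays.
- lid_hinge (a point): Middle of the lid's hinge line, at case x = +79 mm, 58 mm above the table; the line runs along the case's y. The lid weighs 200 g, is 112 mm from hinge to front edge and 22 mm thick, hollow underneath.
- lid_edge (a point): Middle of the lower front edge of the lid, 112 mm from the hinge line; it moves with the lid (at 0.95 rad it stands 91 mm above and 65 mm in front of the hinge line).
- weight_500_mid (a point): Middle (half-way up) of a knobbed cylindrical steel weight, 42 mm across and 66 mm high, standing loose in a bore of the case's inlay at case x = +20 mm, y = +58 mm, its foot 9 mm above the table; under the shut lid at the start.
- weight_200_mid (a point): Middle (half-way up) of a knobbed cylindrical brass weight, 31 mm across and 49 mm high, standing loose in a bore of the case's inlay at case x = +20 mm, y = +8 mm, its foot 9 mm above the table; under the shut lid at the start.
- weight_100_mid (a point): Middle (half-way up) of a knobbed cylindrical brass weight, 24 mm across and 39 mm high, standing loose in a bore of the case's inlay at case x = +20 mm, y = -34 mm, its foot 9 mm above the table; under the shut lid at the start.
- weight_50_mid (a point): Middle (half-way up) of a knobbed cylindrical steel weight, 20 mm across and 30 mm high, standing loose in a bore of the case's inlay at case x = +20 mm, y = -68 mm, its foot 9 mm above the table; under the shut lid at the start.
- tape_roll: Roll of black tape, 59 mm across, 19 mm high, beside the case on its left. Origin: centre of its underside.
- blue_tin: Sample tin with a blue label, 59 mm across, 56 mm high, beside the case on its right. Origin: centre of its underside.
- calculator: Desk calculator, 122 x 68 x 13 mm, on the right, in front of the indicator cabinet. Origin: centre of its underside.
- timer: Small white bench timer, 51 x 62 x 62 mm, on the right. Origin: centre of its underside.
- stamp: Hand stamp with a black knob, 26 x 48 x 68 mm, standing at the right end of the table. Origin: centre of its underside.

How it is judged:
By the outcome, as a careful person would: the job done as asked, in the order asked, and still so for the second after the job is handed in, with the robot touching nothing.
It also fails if it takes over 40 s, if anything falls off the work surface, if the arm or the gripper's body presses on something with over 40 N, if the wrist force passes 120 N, or if a joint passes its speed limit or range.

### The arm

A 6-joint arm with a two-finger parallel gripper is mounted at the origin on a cart in front of the work surface, level with it; the furniture and walls round the work are solid. World frame = base frame: x ahead of the robot, y to its left, z up, the work surface at z = 0. Lengths are in m, angles in rad, forces in N, time in s.
With the tool pointing down it reaches from about 0.35 to 0.975 m from the base axis. Payload 4.9 kg.
Tool frame: the origin (TCP) lies at the very end of the fingers, on their centre line; the grasp point (between the pads) lies 19 mm behind it; z points along the fingers, y is the line along which they close (so a half turn about z gives the same grasp; the last joint's range is limited). The gripper opens to 85 mm and grips with 20 to 120 N. Pads are 22 mm wide; open, the fingers measure 114 mm over their backs; the gripper's body (76 mm by 85 mm) begins 54 mm behind the grasp point. The pads swing forward as they close: fully open they stand 13 mm farther back than shut.
Start: joints at [1.073, 0.053, 1.613, -0, 1.476, -0.119], TCP at [0.231, 0.581, 0.231] pointing down, gripper open.
Joint ranges: [-3.01, 3.01], [-1.01, 2.22], [0.06, 2.58], [-1.02, 4.17], [0.09, 2.62], [-3.14, 3.14]. Speed limits (rad/s): [2.57, 2.57, 3.14, 3.14, 3.14, 3.14].

### API

Orientations are given as a unit quaternion [w, x, y, z].
In Python, from plant import manip, vision, order gives the robot as it stands.
- The arm moves only by the tool play_rows, never from a script. Its argument "steps" is a list that holds one entry, the list of rows, each a list of 6 numbers: the shift along the tool's x, y, z in mm, then the turn, a rotation vector about the tool's x, y, z in degrees. A call has 1 to 12 rows; each row is the pose to reach, as a shift and turn from the pose commanded when the call began, along the tool's axes at that moment; what a row does not reach only later rows make up. A row lasts 1/12 s, in which the tool goes at most 41.7 mm and 7.16 degrees, less where a joint would pass 70% of its speed; a pose out of reach is approached as far as the arm can. A call with a gripper value outside its range is refused whole. "claw" is the gripper's target within -1 to 1 (fully open at 1, half-way at 0, shut at -1), set as the call begins (left out, the last holds). The fingers move at their own pace and stop on an object; the grip force is fixed at half the most. Time passes only in rows, so rows that repeat a pose let the fingers close. It gives the time, the measured TCP pose, the force, the opening and the grip force at its end, in the units of the state.
- manip.state(): the state, without advancing time (a new reading comes with each control period).
- vision.grab_frame(name): name is "side" or "top" or "wrist"; returns (picture, depth): 480x640x3 uint8, blue, green, red; 480x640 float32, m along the optical axis (not along the pixel's ray), 0 where there is no reading.
- vision.camera_info(name): a dict with "K" (3x3 intrinsics, pixels), "k1" (the pictures are not rectified: a ray, as slopes to the right and down, at radius r is drawn at 1 + k1 r^2 times it, then the intrinsics apply), "eye" and "orientation" of the camera in the world; the wrist camera has in their place "T_tool_cam" (4x4, takes a point from camera to tool coordinates, whose origin is the TCP and whose axes are the flange's). Camera axes: x right, y down, z forward; pixel columns grow to the right and rows downward; lengths in m; the calibration is good to about 2 mm. A picture is of the moment at which its call begins: read the wrist's pose just before it. camera_info takes no time and is no camera call.
- order.job_done(): hands the job in; it is judged then, once.
The state is a dict: "time": time; "joint_pos": joint angles; "joint_vel": joint speeds; "joint_efforts": joint torques, N m; "tool_pos": TCP position; "tool_rot": TCP orientation; "contact_force": force on the tool from outside, world axes, zero at the start; "ft_torque": the same for the moment, N m; "gripper_width": opening from 0.0 (shut) to 1.0 (fully open); "grasp_force": force on a finger pad.
Only numpy, scipy, OpenCV 4.12 (cv2) and the standard library are available. Lean on these libraries where they do the work, as an engineer would, in place of code of your own. Each camera call takes 0.05 s, during which the arm holds its last target. There are 200 camera calls.

## Working session

There is one attempt and no reset: what is moved stays moved. The work goes in short steps, Python scripts to look and compute and a tool call to move; the robot and the scene stay as the last step left them, time stands still between calls to the robot, and variables do not carry over. Pictures are saved under pics/ and viewed, at most 10 in all, crops included, and the job is handed in when it is done.

Besides the shell and the picture viewer there is one more tool, called by a JSON object that holds its "method" and its "body". play_rows: Moves the arm, as the interface text tells. Its arguments: {"type":"object","properties":{"steps":{"type":"array"},"claw":{"type":"number"}},"required":["steps"]}

```bash
mkdir -p pics; ls; cat > h.py <<'E'
import numpy as np, cv2
from scipy.spatial.transform import Rotation as R
from plant import manip, vision, order
def rot(q): return R.from_quat([q[1],q[2],q[3],q[0]])
def grab(name):
    s=manip.state(); im,d=vision.grab_frame(name); ci=vision.camera_info(name)
    if name=="wrist":
        T=np.eye(4);T[:3,:3]=rot(s["tool_rot"]).as_matrix();T[:3,3]=s["tool_pos"];T=T@np.array(ci["T_tool_cam"])
    else:
        T=np.eye(4);T[:3,:3]=rot(ci["orientation"]).as_matrix();T[:3,3]=ci["eye"]
    return im,d,np.array(ci["K"]),ci["k1"],T
def cloud(d,K,k1,T):
    v,u=np.mgrid[:d.shape[0],:d.shape[1]]
    p=cv2.undistortPoints(np.stack([u,v],-1).reshape(-1,1,2).astype(float),K,np.array([k1,0,0,0.]))[:,0].reshape(*d.shape,2)
    c=np.dstack([p[...,0]*d,p[...,1]*d,d])
    return c@T[:3,:3].T+T[:3,3]
E
python3 - <<'E'
from h import *
s=manip.state();print({k:np.round(v,3) for k,v in s.items()})
im,d,K,k1,T=grab("top");cv2.imwrite("pics/top.png",im)
np.savez("top.npz",im=im,P=cloud(d,K,k1,T),d=d);print(T,K,k1)
im,d,K,k1,T=grab("side");cv2.imwrite("pics/side.png",im)
np.savez("side.npz",im=im,P=cloud(d,K,k1,T),d=d);print(T)
E
```

```text
pics
{'time': np.float64(0.0), 'joint_pos': array([ 1.073,  0.053,  1.614, -0.   ,  1.476, -0.119]), 'joint_vel': array([ 0.   ,  0.   , -0.   , -0.   ,  0.001,  0.   ]), 'joint_efforts': array([ 2.0000e-03, -3.9368e+01, -3.7018e+01,  0.0000e+00,  7.0000e-03,
       -0.0000e+00]), 'tool_pos': array([0.231, 0.58 , 0.23 ]), 'tool_rot': array([-0.   ,  0.188,  0.982, -0.001]), 'contact_force': array([-1.846, -0.019,  1.11 ]), 'ft_torque': array([-0.018,  0.021, -0.003]), 'grasp_force': np.float64(0.0), 'gripper_width': np.float64(0.997)}
[[-0.01983585 -0.99713553  0.07298819  0.40639365]
 [-0.99979441  0.01947567 -0.00564318 -0.0095547 ]
 [ 0.00420552 -0.07308512 -0.99731684  1.40892722]
 [ 0.          0.          0.          1.        ]] [[468.57665924   0.         316.92985773]
 [  0.         468.57665924 231.77384236]
 [  0.           0.           1.        ]] -0.03136718592216251
[[ 0.83445665 -0.39311858  0.38618634 -0.00730085]
 [-0.55107168 -0.59712282  0.58289308 -0.81667552]
 [ 0.00145458 -0.69921536 -0.71490962  1.06828827]
 [ 0.          0.          0.          1.        ]]
```

View pics/top.png

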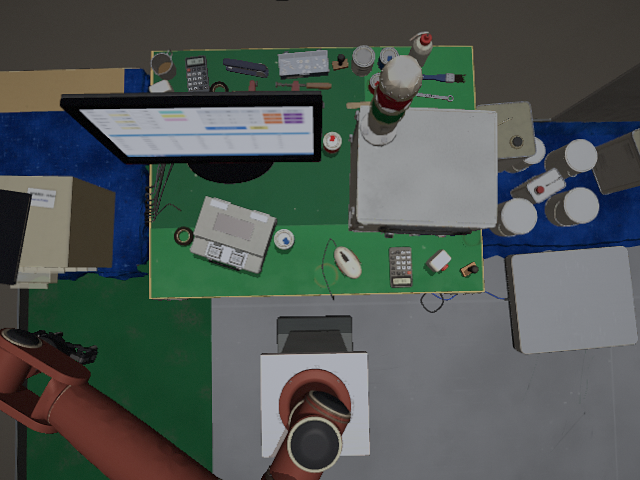

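View pics/side.png

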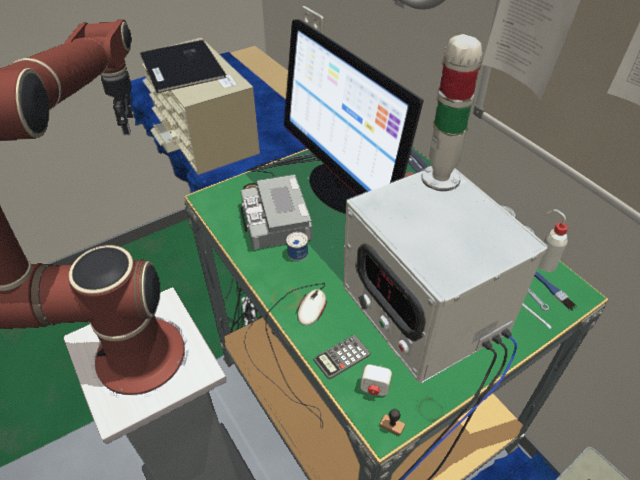

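The top view shows the case at about (234,236) px, turned slightly, its buttons at about (214,252) and (241,258). The tape is at (183,236), the tin at (284,239), and the monitor is behind the case. Next I'll fit the pose from the depth.

```bash
python3 - <<'E'
from h import *
z=np.load("top.npz");P=z["P"];im=z["im"]
sub=P[185:285,180:290].reshape(-1,3)
print("table z",np.median(P[270:290,170:190,2]))
m=(sub[:,2]>0.05)&(sub[:,2]<0.1)
# exclude tin: 
uv=np.mgrid[185:285,180:290].reshape(2,-1)
m&=~((np.hypot(uv[1]-284,uv[0]-239)<14))
q=sub[m];
hist=np.histogram(q[:,2],bins=np.arange(.05,.1,.004));print(hist[0])
for lo,hi in((.05,.1),(.073,.09)):
    w=q[(q[:,2]>lo)&(q[:,2]<hi)]
    print(lo,len(w),cv2.minAreaRect((w[:,:2]*1000).astype(np.float32)),w.mean(0))
# monitor extents
M=P[90:170,60:325].reshape(-1,3);M=M[M[:,2]>.15];print("mon",np.percentile(M,[1,50,99],axis=0).round(3))
cv2.imwrite("pics/crop.png",cv2.resize(im[185:285,175:300],None,fx=6,fy=6,interpolation=cv2.INTER_CUBIC))
for u,v in((213,252),(241,258)): print(u,v,P[v,u])
E
```

```text
table z 0.002162081252665149
[  83  393  482  223  113   90  430 1573  830   86    1    0]
0.05 4304 ((503.413818359375, 227.27456665039062), (210.43948364257812, 174.55941772460938), 71.23027038574219) [0.50281316 0.22552989 0.07424253]
0.073 2941 ((508.0135192871094, 226.13150024414062), (209.26463317871094, 155.9812469482422), 70.83627319335938) [0.52589399 0.21897278 0.08071067]
mon [[ 0.716 -0.025  0.155]
 [ 0.75   0.251  0.346]
 [ 0.78   0.521  0.45 ]]
213 252 [0.45230031 0.28142366 0.06803156]
241 258 [0.43370292 0.20201074 0.06376477]
```

View pics/crop.png

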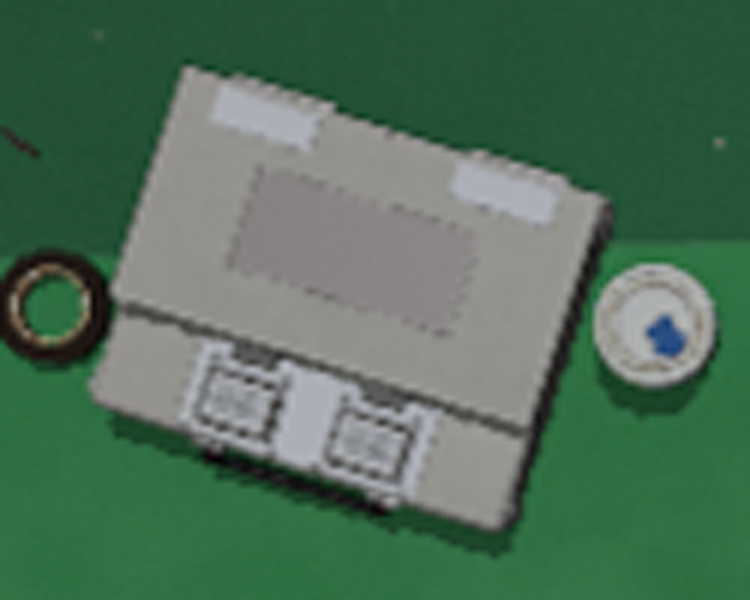

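The crop shows the lid seam, with button caps at crop px (238,397) and (371,441). The case is turned about -18.5°. I'll convert these to world coordinates and plan a view pose.

```bash
cat >> h.py <<'E'
def ray(u,v,K,k1,T,z):
    p=cv2.undistortPoints(np.array([[[u,v]]],float),K,np.array([k1,0,0,0.]))[0,0]
    r=T[:3,:3]@np.array([p[0],p[1],1]); return T[:3,3]+r*(z-T[2,3])/r[2]
def rel(target,yaw_case,tilt=0):
    """row from the present pose to TCP target with tool x = -case x, tilted about tool y by tilt deg"""
    s=manip.state();R0=rot(s["tool_rot"]);c,sn=np.cos(yaw_case),np.sin(yaw_case)
    Rt=R.from_matrix(np.array([[-c,-sn,0],[-sn,c,0],[0,0,-1]]))*R.from_euler("y",tilt,degrees=True)
    return np.round(np.r_[R0.inv().apply(np.array(target)-s["tool_pos"])*1000,np.degrees((R0.inv()*Rt).as_rotvec())],1)
E
python3 - <<'E'
from h import *
ci=vision.camera_info("top");K=np.array(ci["K"]);k1=ci["k1"];T=np.eye(4);T[:3,:3]=rot(ci["orientation"]).as_matrix();T[:3,3]=ci["eye"]
a=ray(175+238.5/6-.5,185+397.5/6-.5,K,k1,T,.069);b=ray(175+371.5/6-.5,185+441.5/6-.5,K,k1,T,.069)
d=a-b;yaw=np.arctan2(-d[0],d[1]);m=(a+b)/2;print(a,b,np.linalg.norm(d),np.degrees(yaw),m)
c=m[:2]+.063*np.array([np.cos(yaw),np.sin(yaw)]);print("case centre",c)
print(np.round(vision.camera_info("wrist")["T_tool_cam"],3))
print(rel([m[0],m[1],.23],np.radians(-18.8)))
E
```

```text
[0.4557735  0.27761568 0.069     ] [0.43361019 0.21429211 0.069     ] 0.06709013422692718 -19.290092609418636 [0.44469185 0.24595389 0.069     ]
case centre [0.50415491 0.22514177]
[[-0.001 -0.951 -0.308  0.08 ]
 [ 1.    -0.001 -0.    -0.   ]
 [ 0.    -0.308  0.951 -0.143]
 [ 0.     0.     0.     1.   ]]
[-3.223e+02 -2.315e+02  5.000e-01 -1.000e-01 -0.000e+00 -2.900e+00]
```

{"method": "play_rows", "body": {"steps": [[[-32,-23,0,0,0,-0.5],[-64,-46,0,0,0,-1],[-97,-69,0,0,0,-1.5],[-129,-92,0,0,0,-2],[-161,-115,0,0,0,-2.5],[-193,-139,0,0,0,-2.9],[-225,-162,0,0,0,-2.9],[-258,-185,0,0,0,-2.9],[-290,-208,0,0,0,-2.9],[-322,-231,0,0,0,-2.9],[-322,-231,0,0,0,-2.9],[-322,-231,0,0,0,-2.9]]], "claw": 0.2}}

```text
time: 1.1
tool_pos: [0.4455, 0.2453, 0.2308]
tool_rot: [-0.0, 0.165, 0.986, -0.0]
contact_force: [-0.7, -0.5, 1.0]
gripper_width: 0.603
grasp_force: 0.0
```

```bash
python3 - <<'E'
from h import *
s=manip.state();print({k:np.round(v,3) for k,v in s.items() if k in("time","tool_pos","tool_rot","contact_force","gripper_width")})
im,d,K,k1,T=grab("wrist");cv2.imwrite("pics/w1.png",im)
np.savez("w1.npz",im=im,P=cloud(d,K,k1,T),K=K,k1=k1,T=T)
E
```

```text
{'time': np.float64(1.1), 'tool_pos': array([0.445, 0.245, 0.231]), 'tool_rot': array([-0.   ,  0.165,  0.986, -0.   ]), 'contact_force': array([-0.719, -0.468,  1.038]), 'gripper_width': np.float64(0.603)}
```

View pics/w1.png

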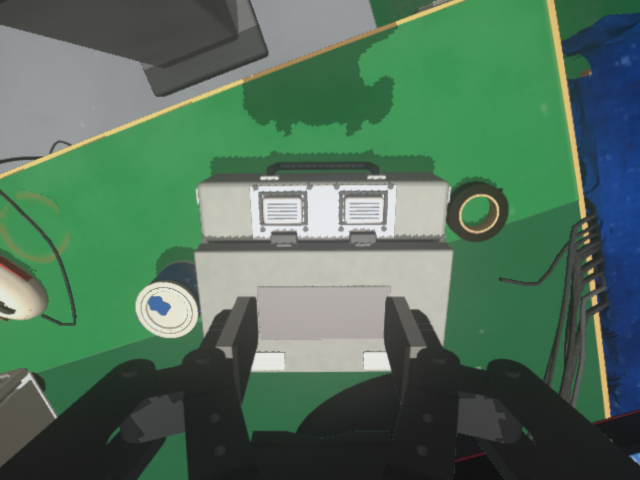

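The wrist view shows the case square to the tool. The button caps are at (284,210) and (363,210), and the fingertips at about (240,310) and (398,310).

```bash
python3 - <<'E'
from h import *
z=np.load("w1.npz");P,K,k1,T=z["P"],z["K"],float(z["k1"]),z["T"]
a=ray(363.5,210,K,k1,T,.069);b=ray(283.5,210,K,k1,T,.069)
d=a-b;m=(a+b)/2;print(a,b,np.linalg.norm(d),np.degrees(np.arctan2(-d[0],d[1])),m)
print("depth at caps",P[205:216,278:290].reshape(-1,3).mean(0),P[205:216,358:370].reshape(-1,3).mean(0))
# front face top edge / lid seam at case y=0
s=manip.state();Q=rot(s["tool_rot"]).inv().apply((P.reshape(-1,3)-s["tool_pos"])).reshape(P.shape)*1000
f=Q[280:400,190:450].reshape(-1,3);f=f[(f[:,2]<5)&(f[:,2]>-30)]
for sg in(1,-1):
    g=f[f[:,1]*sg>0];t=g[:,2].max();g2=g[g[:,2]>t-6];print(sg,"ztip",np.percentile(g[:,2],[90,98,100]).round(1),"y",np.percentile(g2[:,1],[2,50,98]).round(1),"x",np.percentile(g2[:,0],[2,98]).round(1))
print("buttons in tool",[rot(s["tool_rot"]).inv().apply(q-s["tool_pos"])*1000 for q in(a,b)])
E
```

```text
[0.45276041 0.27871017 0.069     ] [0.43175598 0.21793839 0.069     ] 0.06429926454257957 -19.06659176914447 [0.44225819 0.24832428 0.069     ]
depth at caps [0.43130318 0.218305   0.0713067 ] [0.45279024 0.27871048 0.06891298]
1 ztip [-9.4 -5.3 -3. ] y [24.1 24.3 30.2] x [-10.1  10.9]
-1 ztip [-9.3 -5.2 -2.5] y [-33.  -27.1 -26.9] x [-9.4 11.1]
buttons in tool [array([  2.76951326,  33.08503529, 161.82206659]), array([  2.94863949, -31.21397833, 161.83558248])]
```

{"method": "play_rows", "body": {"steps": [[[1,1,30,0,0,0],[3,1.5,65,0,0,0],[3,1.5,100,0,0,0],[3,1.5,130,0,0,0],[3,1.5,150,0,0,0],[3,1.5,158,0,0,0],[3,1.5,162,0,0,0],[3,1.5,166,0,0,0],[3,1.5,169,0,0,0],[3,1.5,170,0,0,0],[3,1.5,170,0,0,0]]]}}

```text
time: 2.07
tool_pos: [0.443, 0.2504, 0.0635]
tool_rot: [0.0, 0.163, 0.987, 0.001]
contact_force: [-4.6, 0.4, 6.3]
gripper_width: 0.601
grasp_force: 2.7
```

```bash
python3 - <<'E'
from h import *
s=manip.state();print({k:np.round(v,4) for k,v in s.items()})
im,d,K,k1,T=grab("wrist");cv2.imwrite("pics/w2.png",im)
s=manip.state();print({k:np.round(v,4) for k,v in s.items()})
im,d,K,k1,T=grab("side");cv2.imwrite("pics/s2.png",cv2.resize(im[130:290,200:340],None,fx=3,fy=3,interpolation=cv2.INTER_CUBIC))
E
```

```text
{'time': np.float64(2.0667), 'joint_pos': array([ 3.6750e-01, -5.7500e-02,  2.0188e+00,  1.4000e-03,  1.1790e+00,
       -8.7600e-01]), 'joint_vel': array([-0.0035, -0.0062, -0.0032, -0.0026, -0.0016, -0.0032]), 'joint_efforts': array([-1.18430e+00, -2.78889e+01, -3.21357e+01, -4.50000e-01,
       -1.13780e+00, -2.20000e-03]), 'tool_pos': array([0.443 , 0.2504, 0.0635]), 'tool_rot': array([2.000e-04, 1.632e-01, 9.866e-01, 9.000e-04]), 'contact_force': array([-4.5682,  0.4352,  6.331 ]), 'ft_torque': array([0.008 , 0.8013, 0.0118]), 'grasp_force': np.float64(2.7467), 'gripper_width': np.float64(0.6013)}
{'time': np.float64(2.1167), 'joint_pos': array([ 3.6740e-01, -5.7700e-02,  2.0187e+00,  1.2000e-03,  1.1790e+00,
       -8.7600e-01]), 'joint_vel': array([-0.0006, -0.0033, -0.0023, -0.0004,  0.0007,  0.0001]), 'joint_efforts': array([-1.14750e+00, -2.79651e+01, -3.21479e+01, -4.35500e-01,
       -1.12310e+00, -2.60000e-03]), 'tool_pos': array([0.4431, 0.2504, 0.0637]), 'tool_rot': array([4.000e-04, 1.632e-01, 9.866e-01, 9.000e-04]), 'contact_force': array([-4.2186,  0.3658,  5.1965]), 'ft_torque': array([0.0586, 0.8013, 0.0474]), 'grasp_force': np.float64(2.6914), 'gripper_width': np.float64(0.6051)}
```

View pics/w2.png

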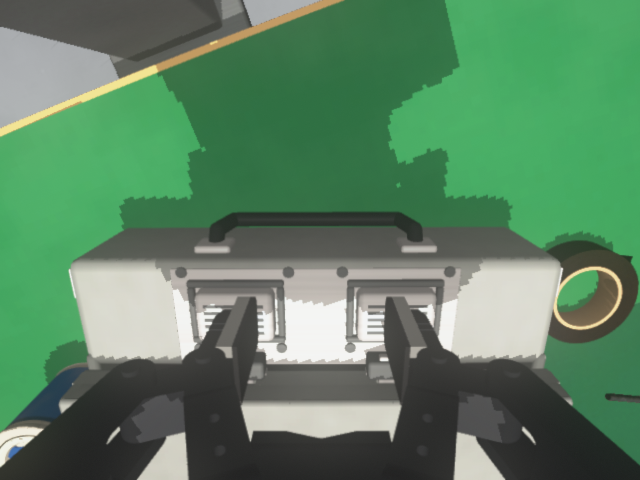

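```bash
python3 - <<'E'
from h import *
s=manip.state();im,d,K,k1,T=grab("wrist");P=cloud(d,K,k1,T)
Q=rot(s["tool_rot"]).inv().apply((P.reshape(-1,3)-s["tool_pos"])).reshape(P.shape)*1000
for v in range(280,372,8): print(v,[tuple(Q[v,u].round(0).astype(int)) for u in (215,240,252,265,320,375,388,400,425)])
print(Q[310,320],s["tool_pos"],s["contact_force"])
E
```

```text
280 [(np.int64(14), np.int64(-44), np.int64(3)), (np.int64(14), np.int64(-34), np.int64(4)), (np.int64(14), np.int64(-28), np.int64(3)), (np.int64(14), np.int64(-23), np.int64(4)), (np.int64(13), np.int64(-1), np.int64(5)), (np.int64(14), np.int64(22), np.int64(2)), (np.int64(14), np.int64(27), np.int64(3)), (np.int64(14), np.int64(32), np.int64(3)), (np.int64(14), np.int64(42), np.int64(3))]
288 [(np.int64(11), np.int64(-44), np.int64(2)), (np.int64(10), np.int64(-34), np.int64(4)), (np.int64(10), np.int64(-29), np.int64(4)), (np.int64(11), np.int64(-23), np.int64(3)), (np.int64(10), np.int64(-1), np.int64(4)), (np.int64(11), np.int64(22), np.int64(2)), (np.int64(11), np.int64(27), np.int64(2)), (np.int64(11), np.int64(32), np.int64(3)), (np.int64(11), np.int64(42), np.int64(2))]
296 [(np.int64(9), np.int64(-43), np.int64(-2)), (np.int64(9), np.int64(-33), np.int64(-2)), (np.int64(10), np.int64(-28), np.int64(-2)), (np.int64(10), np.int64(-23), np.int64(-3)), (np.int64(6), np.int64(-1), np.int64(4)), (np.int64(10), np.int64(21), np.int64(-3)), (np.int64(10), np.int64(26), np.int64(-
[... 3165 characters left out ...]
(np.int64(-21), np.int64(23), np.int64(-2)), (np.int64(-20), np.int64(28), np.int64(-3)), (np.int64(3), np.int64(25), np.int64(-35)), (np.int64(13), np.int64(29), np.int64(-49))]
368 [(np.int64(12), np.int64(-30), np.int64(-51)), (np.int64(3), np.int64(-26), np.int64(-39)), (np.int64(-23), np.int64(-29), np.int64(-4)), (np.int64(-27), np.int64(-25), np.int64(1)), (np.int64(-44), np.int64(-1), np.int64(23)), (np.int64(-23), np.int64(22), np.int64(-5)), (np.int64(-23), np.int64(28), np.int64(-4)), (np.int64(1), np.int64(25), np.int64(-36)), (np.int64(13), np.int64(28), np.int64(-53))]
[-0.36644596 -0.7328076   4.41507907] [0.44320423 0.25040477 0.06378619] [-4.56012171  0.69522938  5.83516055]
```

View pics/s2.png

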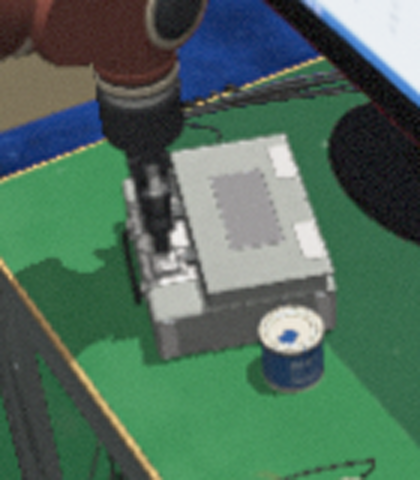

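The fingertips are centred on both caps, which are about 2–3 mm down. I'll press further.

{"method": "play_rows", "body": {"steps": [[[0,0,3,0,0,0],[0,0,6,0,0,0],[0,0,8,0,0,0],[0,0,10,0,0,0],[0,0,10,0,0,0],[0,0,10,0,0,0],[0,0,10,0,0,0],[0,0,10,0,0,0],[0,0,10,0,0,0],[0,0,10,0,0,0],[0,0,10,0,0,0],[0,0,10,0,0,0]]]}}

```text
time: 3.22
tool_pos: [0.4436, 0.2505, 0.0575]
tool_rot: [0.0, 0.163, 0.987, 0.0]
contact_force: [-14.4, -3.9, 27.6]
gripper_width: 0.604
grasp_force: 13.5
```

```bash
cat > lid.py <<'E'
from h import *
s=manip.state();print(s["time"],s["tool_pos"].round(4) if hasattr(s["tool_pos"],"round") else s["tool_pos"],s["contact_force"])
im,d,K,k1,T=grab("side");P=cloud(d,K,k1,T).reshape(-1,3)
y=np.radians(-19);c=np.array([.5035,.2265]);q=P[:,:2]-c
X=q[:,0]*np.cos(y)+q[:,1]*np.sin(y);Y=-q[:,0]*np.sin(y)+q[:,1]*np.cos(y)
m=(Y<-.055)&(Y>-.1)&(X>-.04)&(X<.2)&(P[:,2]>.03)&(P[:,2]<.3)
for x0 in np.arange(-.04,.18,.02):
    k=m&(X>=x0)&(X<x0+.02)
    if k.sum()>3: print(round(x0*1000),k.sum(),np.percentile(P[k,2],[5,50,97]).round(3))
cv2.imwrite("pics/side_last.png",im)
E
python3 lid.py
```

```text
3.2167 [0.4436 0.2505 0.0575] [-14.39914123  -3.94925504  27.5831382 ]
-40 53 [0.037 0.044 0.06 ]
-20 114 [0.038 0.126 0.141]
0 120 [0.035 0.129 0.139]
20 114 [0.034 0.113 0.126]
40 122 [0.038 0.101 0.112]
60 84 [0.04  0.089 0.098]
80 44 [0.058 0.08  0.086]
```

Both buttons are at their stops and the lid is rising, so I'll hold.

{"method": "play_rows", "body": {"steps": [[[0,0,-1,0,0,0],[0,0,-1,0,0,0],[0,0,-1,0,0,0],[0,0,-1,0,0,0],[0,0,-1,0,0,0],[0,0,-1,0,0,0],[0,0,-1,0,0,0],[0,0,-1,0,0,0],[0,0,-1,0,0,0],[0,0,-1,0,0,0],[0,0,-1,0,0,0],[0,0,-1,0,0,0]]]}}

```text
time: 4.27
tool_pos: [0.4436, 0.2505, 0.0576]
tool_rot: [0.0, 0.163, 0.987, 0.001]
contact_force: [-12.0, -3.6, 21.4]
gripper_width: 0.601
grasp_force: 10.6
```

```bash
python3 lid.py
```

```text
4.2667 [0.4436 0.2505 0.0576] [-12.03329518  -3.61786747  21.40317495]
-40 54 [0.037 0.043 0.06 ]
-20 48 [0.037 0.04  0.044]
0 116 [0.035 0.145 0.157]
20 117 [0.033 0.135 0.155]
40 115 [0.037 0.111 0.133]
60 87 [0.038 0.097 0.111]
80 51 [0.069 0.08  0.089]
```

View pics/side_last.png

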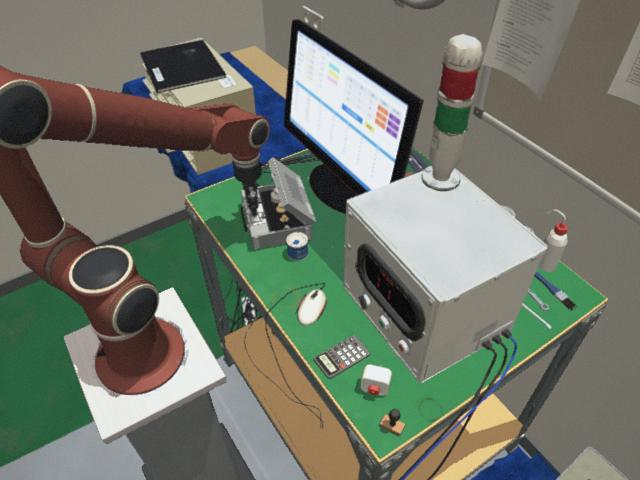

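The lid stands at its sprung angle. Next I'll let go, rise straight up and shut the fingers.

{"method": "play_rows", "body": {"steps": [[[0,0,-10,0,0,0],[3,0,-25,0,0,0],[6,0,-45,0,0,0],[8,0,-65,0,0,0],[8,0,-78,0,0,0],[8,0,-78,0,0,0]]]}}

```text
time: 4.82
tool_pos: [0.4379, 0.2533, 0.1355]
tool_rot: [0.004, 0.163, 0.987, 0.002]
contact_force: [0.0, -0.0, 0.3]
gripper_width: 0.601
grasp_force: 0.0
```

{"method": "play_rows", "body": {"steps": [[[0,0,0,0,0,0],[0,0,0,0,0,0],[0,0,0,0,0,0],[0,0,0,0,0,0],[0,0,0,0,0,0],[0,0,0,0,0,0],[0,0,0,0,0,0],[0,0,0,0,0,0]]], "claw": -1}}

```text
time: 5.48
tool_pos: [0.4349, 0.2519, 0.1301]
tool_rot: [-0.0, 0.163, 0.987, -0.0]
contact_force: [0.4, 0.2, 0.6]
gripper_width: 0.003
grasp_force: 0.0
```

```bash
python3 lid.py; python3 - <<'E'
from h import *
s=manip.state();y=np.radians(-19);t=np.array(s["tool_pos"])[:2]-[.5035,.2265]
print("case xy of TCP",t@[np.cos(y),np.sin(y)],t@[-np.sin(y),np.cos(y)])
im,d,K,k1,T=grab("wrist");cv2.imwrite("pics/w3.png",im)
E
```

```text
5.4833 [0.4349 0.2519 0.1301] [0.3814749  0.197271   0.56984808]
-40 52 [0.037 0.042 0.059]
-20 48 [0.036 0.04  0.045]
0 119 [0.035 0.145 0.157]
20 110 [0.033 0.139 0.156]
40 118 [0.038 0.113 0.133]
60 82 [0.038 0.095 0.11 ]
80 47 [0.07  0.08  0.089]
case xy of TCP -0.07313581543225386 0.0017256172699852102
```

View pics/w3.png

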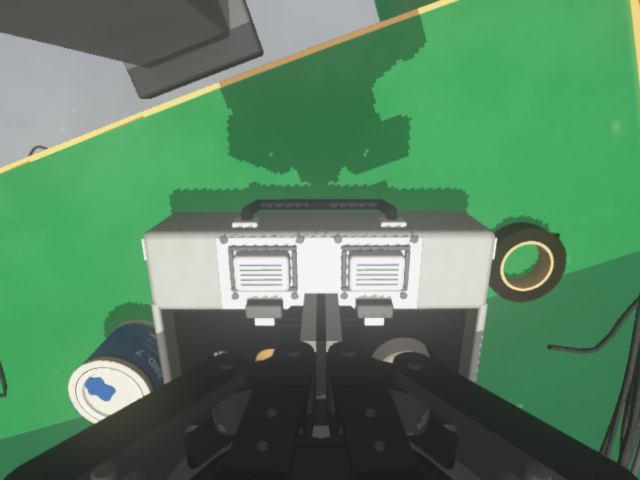

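The buttons have sprung back, the lid stands up, and the shut fingers at about (320,390) are in front of it. Now I'll push.

{"method": "play_rows", "body": {"steps": [[[-25,0,0,0,0,0],[-50,0,0,0,0,0],[-65,0,0,0,0,0],[-75,0,0,0,0,0],[-83,0,0,0,0,0],[-91,0,0,0,0,0],[-99,0,0,0,0,0],[-107,0,-1,0,0,0],[-115,0,-2,0,0,0],[-115,0,-2,0,0,0]]]}}

```text
time: 6.42
tool_pos: [0.5454, 0.2144, 0.1327]
tool_rot: [0.001, 0.164, 0.987, 0.0]
contact_force: [0.1, -0.1, 0.2]
gripper_width: 0.001
grasp_force: 0.0
```

```bash
python3 lid.py
```

```text
6.4167 [0.5454 0.2144 0.1327] [ 0.08307361 -0.10264625  0.16722294]
-40 52 [0.038 0.042 0.06 ]
-20 50 [0.038 0.04  0.044]
0 43 [0.031 0.038 0.043]
20 63 [0.032 0.041 0.227]
40 113 [0.038 0.085 0.227]
60 124 [0.039 0.168 0.173]
80 4 [0.066 0.075 0.089]
```

{"method": "play_rows", "body": {"steps": [[[-6,0,0,0,0,0],[-12,0,0,0,0,0],[-18,0,0,0,0,0],[-24,0,0,0,0,0],[-30,0,0,0,0,0],[-35,0,0,0,0,0],[-40,0,0,0,0,0],[-40,0,0,0,0,0],[-40,0,0,0,0,0]]]}}

```text
time: 7.22
tool_pos: [0.5819, 0.2018, 0.1323]
tool_rot: [-0.0, 0.164, 0.987, -0.0]
contact_force: [0.2, 0.7, 0.0]
gripper_width: 0.001
grasp_force: 0.0
```

```bash
python3 lid.py
```

```text
7.2167 [0.5819 0.2018 0.1323] [0.1751593  0.67730767 0.02248378]
-40 55 [0.038 0.044 0.061]
-20 50 [0.037 0.04  0.044]
0 46 [0.032 0.04  0.054]
20 43 [0.032 0.039 0.083]
40 68 [0.037 0.041 0.097]
60 71 [0.038 0.06  0.227]
80 58 [0.057 0.103 0.227]
100 81 [0.1   0.165 0.169]
120 19 [0.159 0.162 0.165]
```

The lid is past upright and leaning at its stop. I'll retract along the way in, then rise.

{"method": "play_rows", "body": {"steps": [[[0,0,0,0,0,0],[20,0,0,0,0,0],[50,0,-5,0,0,0],[85,0,-15,0,0,0],[120,0,-30,0,0,0],[155,0,-50,0,0,0],[170,0,-80,0,0,0],[170,0,-110,0,0,0],[170,0,-130,0,0,0],[170,0,-130,0,0,0],[170,0,-130,0,0,0],[170,0,-130,0,0,0]]]}}

```text
time: 8.27
tool_pos: [0.4202, 0.2566, 0.2614]
tool_rot: [-0.001, 0.163, 0.987, -0.0]
contact_force: [-0.4, -0.8, -0.7]
gripper_width: 0.002
grasp_force: 0.0
```

```bash
python3 lid.py
```

```text
8.2667 [0.4202 0.2566 0.2614] [-0.39746261 -0.76757238 -0.66808017]
-40 51 [0.037 0.042 0.06 ]
-20 50 [0.036 0.04  0.044]
0 42 [0.034 0.039 0.053]
20 52 [0.033 0.04  0.074]
40 67 [0.037 0.041 0.098]
60 52 [0.038 0.055 0.072]
80 29 [0.058 0.063 0.107]
100 78 [0.093 0.164 0.169]
120 17 [0.16  0.163 0.165]
```

View pics/side_last.png

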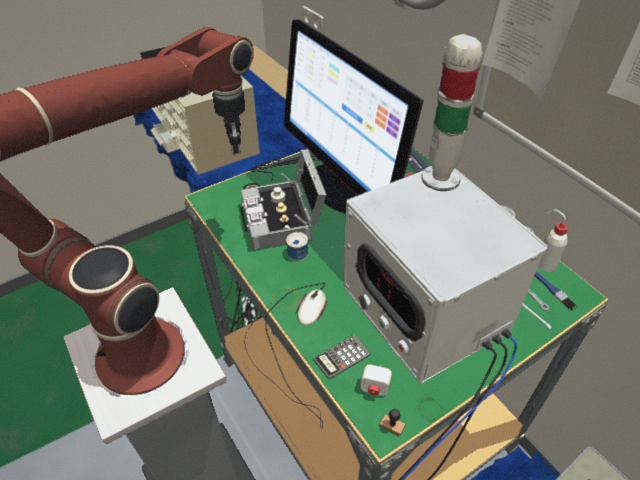

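The picture shows the lid leaning back wide open at about (312,185), the weights standing in their bores at about (282,205), and the arm well clear.

```bash
python3 -c "
from plant import order
print(order.job_done())"
```

```text
the job is handed in; nothing more can be done
None
```

The case is open: I pressed both latch buttons down together until the lid sprang up, then pushed it over to its stop, where it stays open by itself; I picked nothing up, the arm is clear, and I handed the job in at about 8.3 s.

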